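# Switch off the bench strip and unplug the finished charger

## Robot

A 7-joint arm with a two-finger parallel gripper is mounted at the origin on a cart in front of the work surface, level with it; the furniture and walls round the work are solid. World frame = base frame: x ahead of the robot, y to its left, z up, the work surface at z = 0. Lengths are in m, angles in rad, forces in N, time in s.
With the tool pointing down it reaches from about 0.4 to 0.85 m from the base axis. Payload 4.5 kg.
Tool frame: the origin (TCP) lies at the very end of the fingers, on their centre line; the grasp point (between the pads) lies 19 mm behind it; z points along the fingers, y is the line along which they close (so a half turn about z gives the same grasp; the last joint's range is limited). The gripper opens to 88 mm and grips with 3 to 60 N. Pads are 18 mm wide; open, the fingers measure 123 mm over their backs; the gripper's body (75 mm by 187 mm) begins 45 mm behind the grasp point.
Start: joints at [-1.137, 0.689, -0.195, 1.565, 0.157, 0.902, -0.215], TCP at [0.243, 0.576, 0.239] pointing down, gripper open.
Joint ranges: [-3.01, 3.01], [-0.46, 2.08], [-1.47, 1.51], [0.13, 2.56], [-1, 4.14], [0.04, 2.09], [-2.66, 2.66]. Speed limits (rad/s): [2.57, 2.57, 3.14, 3.14, 3.14, 3.14, 3.14].

## Interface

Orientations are given as a 3x3 rotation matrix whose columns are the frame's x, y, z axes.
In Python, from cell import r, vision, sign_off gives the robot as it stands.
- The arm moves only by the shell command python3 -m jog 'ROWS'. ROWS is a JSON object of lists of equal length, an entry for each row: "angular": the turn, a rotation vector about the tool's x, y, z in rad, a list of three; "linear": the shift along the tool's x, y, z in m, a list of three; "jaw": the gripper's target within -1 to 1 (fully open at 1, half-way at 0, shut at -1). In form: {"angular": [[wx, wy, wz], ...], "linear": [[dx, dy, dz], ...], "jaw": [jaw, ...]}. A call has exactly 5 rows; each row shifts and turns the commanded pose from where the row before left it, along the tool's axes as they then stand; what a row does not reach is not made up. A row lasts 1/10 s, in which the tool goes at most 50 mm and 8.59 degrees, less where a joint would pass 70% of its speed; a pose out of reach is approached as far as the arm can. A call is refused whole if a number of a shift passes 0.05 or a number of a turn 0.15, either way. A call with a gripper value outside its range is refused whole. The fingers move at their own pace and stop on an object; the grip force is fixed at half the most. Time passes only in rows, so rows that do not move let the fingers close, or fill a call up. It gives the time, the measured TCP pose, the force, the opening and the grip force at its end, in the units of the state.
- r.observe(): the state, without advancing time (a new reading comes with each control period).
- vision.read_camera(name): name is "scene" or "top" or "wrist"; returns a dict with "image" (480x640x3 uint8, red, green, blue), "z_map" (480x640 float32, m along the optical axis (not along the pixel's ray), 0 where there is no reading), "fov_y" (degrees; the focal length in pixels is half the picture's height over the tangent of half this angle, whatever the lens; pixels are square), "cx", "cy" (the principal point, pixels), "R" (3x3) and "t" (3): a world point X has camera coordinates R X + t. Camera axes: x right, y down, z forward; pixel columns grow to the right and rows downward; lengths in m; the calibration is good to about 2 mm. A picture is of the moment at which its call begins.
- sign_off(): hands the job in; it is judged then, once.
The state is a dict: "time_s": time; "qpos": joint angles; "qvel": joint speeds; "joint_torque": joint torques, N m; "eef_pos": TCP position; "eef_rot": TCP orientation; "ft_force": force on the tool from outside, world axes, zero at the start; "moment": the same for the moment, N m; "opening": finger opening in m; "finger_force": force on a finger pad.
Only numpy, scipy, OpenCV 4.12 (cv2) and the standard library are available. Lean on these libraries where they do the work, as an engineer would, in place of code of your own. Each camera call takes 0.05 s, during which the arm holds its last target. There are 200 camera calls.

## Task

The black charger on the sloping socket strip is finished with. Switch the strip off at its red rocker first, then pull the black charger straight out of its socket and set it down in the blue bin without dropping it; leave the two white chargers plugged in and the strip switched off.

Things in the scene. Friction and masses are not known exactly. Their poses are not given: they have to be found in the camera images.
- strip: cream socket strip, 56 mm wide (x), 223 mm long (y), fixed on a plywood bracket sloping 30 degrees down towards the robot. Origin: centre of its underside; x points up the slope, y along the strip, z square out of its face (30 degrees off vertical, leaning to the robot). The face lies at z = 42 mm. Three sockets, each with a charger in it; the black one may be in any of them
- socket_mid (a point): mouth of the strip's middle socket, on its face; the others are 46 mm to either side along the strip's y. In each socket two sprung metal clips, up-slope and down-slope, snap behind a shoulder of the plug: drawing it out along the strip's z takes about 8 to 13 N over the first 5 mm, then hardly any force; the nose is clear after 17 mm, the pins after 36 mm
- strip_switch (a joint): red rocker of the strip, rad: 0 to 0.06 at the start = on (the half on the down-slope side, nearer the robot, stands up); 0.35 = off (that half pressed down). It stays where it is left; pressing needs about 2 to 3 N
- rocker (a point): middle of the upper face of the rocker half that has to be pressed (10 by 12 mm; it turns with the rocker): when on about 46 mm above the strip's underside along the strip's z, when off about 43 mm, some 1 mm above the strip's face. It lies 46 mm along the strip from the nearest socket's centre
- black_charger_mid (a point): centre of the body of the black plug-in charger, a rounded block 42 mm along its x (across the strip), 37 mm along its y (along the strip), 45 mm along its z (out of the socket). Plugged in, its axes are parallel to the strip's and its lower end lies on the strip's face. Only 9 mm is left to a charger beside it, so fingers fit only on its two faces across x (up-slope and down-slope)
- black_charger_tip (a point): midway between the tips of the black charger's two pins, 58.5 mm below the centre of its body along its z: below the body a round nose 35 mm across and 17 mm long, then two pins 19 mm long, 19 mm apart along y. The whole charger weighs 70 to 140 g
- white_charger_a_mid (a point): centre of the body of a white charger of the same shape and size as the black one; stays plugged in
- white_charger_b_mid (a point): centre of the body of the other white charger, same shape; stays plugged in
- bin: open blue plastic stacking bin standing loose on the bench, outside 116 (x) by 170 (y) by 56 mm high, walls 3 mm (with a 7 mm wide rim), the front wall (-x) 42 mm high. Origin: centre of its underside; the inner floor is 4 mm above it
Not all that is in view belongs to the job. Leave any purple or yellow look-alike of the part that bears white_charger_b_mid alone.

How it is judged:
On the way, in this order (a step that is already met when the one before it is completed fails the run):
1. the strip is switched off (value of joint strip_switch above 0.24 rad), for 0.2 s.
2. the black charger is out of its socket, pins and all (z of black_charger_mid in the frame of strip above 0.1 m), for 0.1 s.
At the end, for the whole second after the job is handed in: The rocker is off (beyond 0.24 rad), the black charger lies or stands at rest wholly inside the bin (its centre and its pin tips within the walls, its centre less than 66 mm above the bin's underside), the bin stands upright on the bench, and both white chargers are seated to within 4 mm (value of joint strip_switch above 0.24 rad and x of black_charger_mid in the frame of bin between -0.056 and 0.056 m and y of black_charger_mid in the frame of bin between -0.083 and 0.083 m and z of black_charger_mid in the frame of bin between 0 and 0.066 m and x of black_charger_tip in the frame of bin between -0.056 and 0.056 m and y of black_charger_tip in the frame of bin between -0.083 and 0.083 m and linear speed of black_charger below 0.03 m/s and angle between bin's own z axis and vertical below 0.1 rad and height (world z) of bin below 0.01 m and z of each of white_charger_a_mid, white_charger_b_mid in the frame of strip below 0.0685 m); the robot touches nothing.
It fails at once if the black charger is drawn out by more than 5 mm while the strip is on (z of black_charger_mid in the frame of strip above 0.0695 m and value of joint strip_switch below 0.2 rad).
It fails at once if a white charger is pulled out or shifted by more than 8 mm (distance of any of white_charger_a_mid, white_charger_b_mid from where it was at the start of the episode above 0.008 m).
It fails at once if the black charger falls freely, faster than 1 m/s (a drop of about 5 cm) (linear speed of black_charger above 1 m/s and contact force between the fingers and black_charger below 0.2 N).
It also fails if it takes over 58 s, if anything falls off the work surface, if the arm or the gripper's body presses on something with over 40 N, if the wrist force passes 120 N, or if a joint passes its speed limit or range.

## Working session

There is one attempt and no reset: what is moved stays moved. The work goes in short steps, Python scripts to look and compute and a shell command to move; the robot and the scene stay as the last step left them, time stands still between calls to the robot, and variables do not carry over. Pictures are saved under pics/ and viewed, at most 10 in all, crops included, and the job is handed in when it is done.

```bash
mkdir -p pics; ls; cat > h.py <<'E'
import numpy as np, cv2
from cell import r, vision
def cam(name):
    c=vision.read_camera(name); z=c['z_map']; f=240/np.tan(np.radians(c['fov_y'])/2)
    v,u=np.mgrid[:480,:640]
    P=np.stack([(u-c['cx'])/f*z,(v-c['cy'])/f*z,z],-1)
    W=(P-c['t'])@c['R']; W[z==0]=np.nan
    return c['image'],W
E
python3 - <<'E'
from h import *
for n in ('scene','top'):
    im,W=cam(n); cv2.imwrite(f'pics/{n}.png',im[:,:,::-1]); np.save(n,W)
o=r.observe(); print(o)
E
```

```text
pics
{'time_s': 0.1, 'qpos': array([-1.1372042 ,  0.68990591, -0.19455123,  1.56621809,  0.157303  ,
        0.90251197, -0.21507917]), 'qvel': array([ 0.00058185, -0.00226705,  0.00010991, -0.00262679,  0.00090165,
        0.00229099,  0.00098208]), 'joint_torque': array([-2.88447132e-03, -5.28499281e+01, -1.27109762e+00, -1.53837991e+01,
       -5.24774892e-02,  1.94604851e-03,  2.78899336e-05]), 'eef_pos': array([0.24307322, 0.57518459, 0.23799326]), 'eef_rot': array([[-9.21188788e-01,  3.89115561e-01, -5.45653680e-04],
       [ 3.89115930e-01,  9.21187477e-01, -1.55735318e-03],
       [-1.03341019e-04, -1.64693883e-03, -9.99998638e-01]]), 'ft_force': array([0.33153151, 0.32463362, 0.60226786]), 'moment': array([-0.07534081,  0.02954543,  0.02018956]), 'finger_force': 0.0, 'opening': 0.08833585975561402}
```

View pics/scene.png

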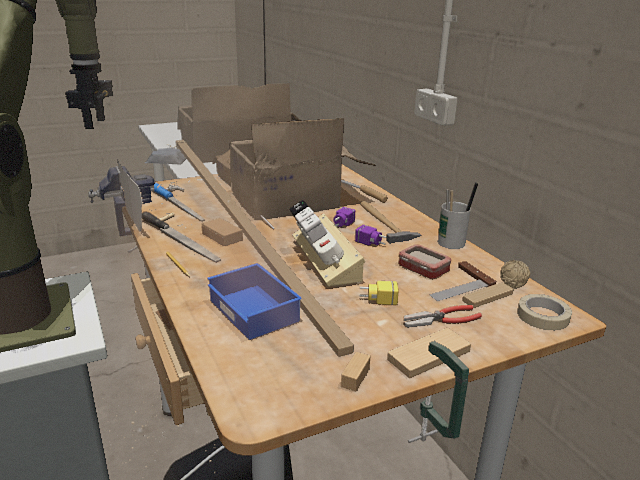

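View pics/top.png

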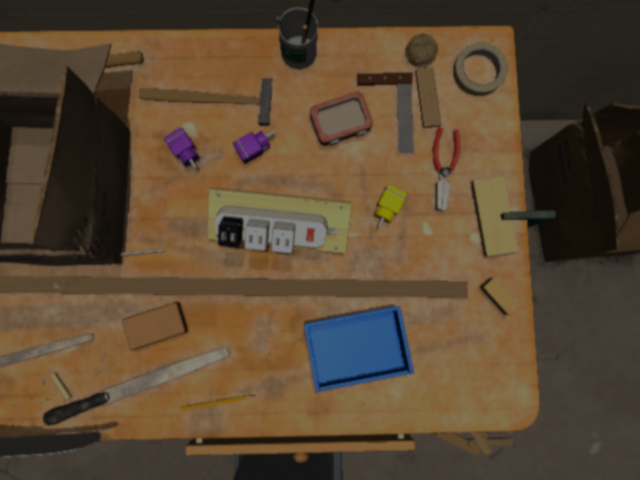

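The black charger is at top-image (230,232), the end socket at +y. The whites are at (256,235) and (283,238), the rocker at (311,235), the bin at (358,347), and a tall cardboard box sits left of x≈125. Next I measure them.

```bash
python3 - <<'E'
from h import *
np.set_printoptions(precision=4,suppress=True)
W=np.load('top.npy'); im=cv2.imread('pics/top.png')[:,:,::-1].astype(int)
R,G,B=im[...,0],im[...,1],im[...,2]
def at(u,v): return W[v,u]
for p in [(230,223),(257,228),(284,230),(230,240),(311,235),(308,230),(313,240),(358,347),(100,200),(60,200),(115,260),(128,150),(320,288),(230,288)]: print(p,at(*p))
v,u=np.mgrid[:480,:640]
# rocker
m=(R>120)&(G<70)&(B<70)&(u>295)&(u<325)&(v>215)&(v<250); print('rocker',m.sum(),np.nanmean(W[m],0),u[m].min(),u[m].max(),v[m].min(),v[m].max())
# board face yellowish plane (bracket) & strip
box=(u>205)&(u<355)&(v>185)&(v<256)
m=box&(R>100)&(B<R-35)&(G>R-25)&(W[...,2]>0.01)
P=W[m];P=P[~np.isnan(P).any(1)]
A=np.c_[P[:,:2],np.ones(len(P))]
for _ in range(5):
    s,*_r=np.linalg.lstsq(A,P[:,2],rcond=None); e=A@s-P[:,2]; k=abs(e)<.004; A,P=A[k],P[k]
n=np.array([-s[0],-s[1],1]);n/=np.linalg.norm(n);print('bracket',len(P),n,np.degrees(np.arccos(n[2])),'yaw',np.degrees(np.arctan2(n[1],n[0])))
# bodies above bracket plane: distance
d=(W-np.r_[0,0,s[2]])@n
# strip face band
m=box&(d>.03)&(d<.055); print('dist hist',np.histogram(d[box&~np.isnan(d)],bins=np.arange(-.02,.12,.01)))
Y=np.cross(n,np.array([1,0,0]));
ex=np.cross([0,0,1.],n); ey=ex/np.linalg.norm(ex); ey*=np.sign(ey[1]); exx=np.cross(ey,n); print('ey',ey,'ex',exx)
for nm,lo,hi in(('face',.034,.05),('tops',.075,.1)):
    m=box&(d>lo)&(d<hi);Q=W[m]; print(nm,m.sum(),np.median(d[m]),'x',np.percentile(Q@exx,[0,2,50,98,100]),'y',np.percentile(Q@ey,[0,2,50,98,100]))
m=box&(d>.078)&(d<.1); k,l,st,c=cv2.connectedComponentsWithStats(m.astype('uint8'))
for i in range(1,k):
    if st[i,4]>30: Q=W[l==i]; print(st[i],(Q@exx).min(),(Q@exx).max(),(Q@ey).min(),(Q@ey).max(),np.median(d[l==i]),im[l==i].mean(0))
# bin
m=(B>R+40)&(B>90)&(u>280)&(v>290); Q=W[m]; Q=Q[~np.isnan(Q).any(1)]; rect=cv2.minAreaRect((Q[Q[:,2]>.035][:,:2]*1000).astype('float32')); print('bin',len(Q),rect,np.histogram(Q[:,2],bins=8))
E
```

```text
(230, 223) [0.6614 0.0606 0.1228]
(257, 228) [0.6513 0.0145 0.1278]
(284, 230) [ 0.6473 -0.0308  0.1269]
(230, 240) [0.6332 0.0615 0.1164]
(311, 235) [ 0.6441 -0.0769  0.0806]
(308, 230) [ 0.6526 -0.0717  0.0839]
(313, 240) [ 0.6353 -0.0803  0.0783]
(358, 347) [ 0.4403 -0.1624  0.0039]
(100, 200) [0.7025 0.2766 0.1334]
(60, 200) [0.6827 0.2956 0.2332]
(115, 260) [0.6093 0.2833 0.0399]
(128, 150) [0.8256 0.2739 0.0121]
(320, 288) [ 0.5516 -0.0928  0.021 ]
(230, 288) [0.5548 0.0752 0.0204]
rocker 34 [ 0.643  -0.075   0.0813] 307 312 232 240
bracket 2955 [-0.4906  0.0585  0.8694] 29.60648084296049 yaw 173.2030134629771
dist hist (array([ 794, 2061, 1780,  303,  278,  418, 1124,  159,  169,  173, 1474,
         33,    0]), array([-0.02, -0.01,  0.  ,  0.01,  0.02,  0.03,  0.04,  0.05,  0.06,
        0.07,  0.08,  0.09,  0.1 ,  0.11]))
ey [ 0.1184  0.993  -0.    ] ex [ 0.8633 -0.1029  0.494 ]
face 1439 0.041623172831346575 x [0.5792 0.5828 0.6163 0.63   0.631 ] y [-0.0261 -0.0229  0.0243  0.1691  0.1722]
tops 1558 0.08665943064114393 x [0.5839 0.5861 0.6079 0.6258 0.627 ] y [0.0294 0.0318 0.0934 0.1551 0.158 ]
[218 222  22  26 509] 0.5842549671061815 0.6267458433455095 0.12110745142912505 0.15801416967776358 0.08670616378874829 [27.7662 27.4185 26.0884]
[245 225  22  25 506] 0.5839439178681753 0.6268521154564693 0.075322846805219 0.11193382136615958 0.08665635743425945 [119.17   118.8715 117.5929]
[271 228  23  25 509] 0.584510864545143 0.6270346893443877 0.02940681129498788 0.06655485072087106 0.08677098292581382 [119.7269 119.3477 118.0157]
bin 6026 ((442.22698974609375, -157.38577270507812), (122.29916381835938, 175.36865234375), 9.599348068237305) (array([3681, 1252,    1,    0,    1,  302,   40,  749]), array([-0.0025,  0.0055,  0.0135,  0.0215,  0.0295,  0.0375,  0.0455,
        0.0535,  0.0615]))
```

```bash
cat >> h.py <<'E'
n=np.array([-0.4906,0.0585,0.8694]); n/=np.linalg.norm(n)
ey=np.cross([0,0,1.],n); ey/=-np.linalg.norm(ey)*1; ey*=np.sign(ey[1]); ex=np.cross(ey,n)
S=np.stack([ex,ey,n],1)
from scipy.spatial.transform import Rotation as Ro
np.set_printoptions(precision=4,suppress=True)
def plan(p,R=None):
    o=r.observe(); Rc=o['eef_rot']; R=Rc if R is None else R
    w=Ro.from_matrix(Rc.T@R).as_rotvec(); N=max(1,int(np.ceil(abs(w).max()/.145))); N=max(N,int(np.ceil(np.linalg.norm(w)/.145)))
    d=np.asarray(p)-o['eef_pos']
    print('t',o['time_s'],'rot',N,'x',w/N,'| lin(cur axes)',Rc.T@d,'lin(new axes)',R.T@d,'dist',np.linalg.norm(d),'F',o['ft_force'])
E
python3 - <<'E'
from h import *
W=np.load('top.npy'); im=cv2.imread('pics/top.png')[:,:,::-1].astype(int)
R,G,B=im[...,0],im[...,1],im[...,2]; v,u=np.mgrid[:480,:640]
L=W@S
m=(R>1.5*G)&(R>1.5*B)&(R>50)&(u>298)&(u<325)&(v>220)&(v<248)
q=L[m]; print('rock n',m.sum(),u[m].min(),u[m].max(),v[m].min(),v[m].max(),'\n',np.percentile(q,[0,10,50,90,100],axis=0))
off=np.median(L[(u>222)&(u<236)&(v>226)&(v<243)][:,2])-.087; print('underside offset',off)
for a in np.arange(.584,.63,.004):
    k=m&(abs(L[...,0]-a)<.002); print(round(a,3),k.sum(),np.median(L[k],0)[1:]-[0,off] if k.any() else '')
np.save('off',off)
for nm,a,b in(('black',.6055,.1396),('rocker',.5995,.002)):print(nm,S@[a,b,off+.045])
# bin rim
m=(B>R+30)&(u>280)&(v>290)&(W[...,2]>.035); 
print(u[m].min(),u[m].max(),v[m].min(),v[m].max()); Q=W[m];
rect=cv2.minAreaRect((Q[:,:2]*1000).astype('float32'));print(cv2.boxPoints(rect))
hi=Q[Q[:,2]>.052];lo=Q[Q[:,2]<.047]
print(cv2.boxPoints(cv2.minAreaRect((hi[:,:2]*1000).astype('float32'))),np.polyfit(lo[:,1],lo[:,0],1))
c=im[212:260,200:345].astype('uint8'); cv2.imwrite('pics/r.png',cv2.resize(c[:,:,::-1],None,fx=5,fy=5,interpolation=2))
E
```

```text
rock n 76 307 313 229 240 
 [[ 0.5951 -0.0035 -0.2534]
 [ 0.5964 -0.0025 -0.252 ]
 [ 0.6052  0.0021 -0.2497]
 [ 0.6129  0.0063 -0.2464]
 [ 0.6161  0.0076 -0.2433]]
underside offset -0.29333916533486215
0.584 0 
0.588 0 
0.592 0 
0.596 11 [0.0025 0.0466]
0.6 17 [0.0029 0.0456]
0.604 13 [0.0016 0.0429]
0.608 16 [0.0019 0.0432]
0.612 14 [0.0024 0.0427]
0.616 5 [0.0009 0.0427]
0.62 0 
0.624 0 
0.628 0 
black [0.6611 0.0618 0.0833]
rocker [ 0.6396 -0.0743  0.0803]
304 412 307 391
[[ 366.7538  -80.9932]
 [ 396.0063 -254.4706]
 [ 517.6879 -233.9522]
 [ 488.4353  -60.4747]]
[[ 369.5778  -80.4189]
 [ 398.6559 -253.9508]
 [ 517.6003 -234.0198]
 [ 488.5222  -60.4878]] [-0.3589  0.3321]
```

View pics/r.png

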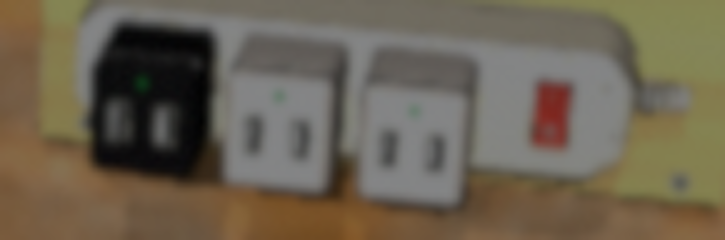

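The crop shows the rocker's red at crop (552,115). It spans 0.595–0.616 m along the slope, and the down-slope half stands 4 mm proud, which is the on state. Next I travel high to above the strip with the jaw closed.

```bash
cat >> h.py <<'E'
off=-.2933
Rp=np.stack([-ex,ey,-n],1)           # press
Rg=np.stack([ey,ex,-n],1)            # grasp option A (x=+ey,y=ex): check
Rg2=np.stack([-ey,-ex,-n],1)
E
python3 - <<'E'
from h import *
print(np.linalg.det(Rp),np.linalg.det(Rg),np.linalg.det(Rg2))
plan([.50,-.05,.33],Rp); h=S@[.5915,.002,off+.10]; print('hover',h); plan(h,Rp); plan(h,Rg); plan(h,Rg2)
E
```

```text
1.0 0.9999999999999999 0.9999999999999999
t 0.1 rot 5 x [-0.0148 -0.1027 -0.0549] | lin(cur axes) [-0.48   -0.4761 -0.0912] lin(new axes) [-0.3316 -0.5904  0.0826] dist 0.6821527516576096 F [0.3315 0.3246 0.6023]
hover [ 0.6057 -0.0702  0.1242]
t 0.1 rot 5 x [-0.0148 -0.1027 -0.0549] | lin(cur axes) [-0.5852 -0.4532  0.1146] lin(new axes) [-0.3233 -0.5979  0.3146] dist 0.7489957219332721 F [0.3315 0.3246 0.6023]
t 0.1 rot 10 x [-0.0444 -0.0332  0.126 ] | lin(cur axes) [-0.5852 -0.4532  0.1146] lin(new axes) [-0.5979  0.3233  0.3146] dist 0.7489957219332721 F [0.3315 0.3246 0.6023]
t 0.1 rot 14 x [ 0.0255 -0.0342 -0.1289] | lin(cur axes) [-0.5852 -0.4532  0.1146] lin(new axes) [ 0.5979 -0.3233  0.3146] dist 0.7489957219332721 F [0.3315 0.3246 0.6023]
```

```bash

python3 -m jog '{"angular":[[0,0,0],[0,0,0],[0,0,0],[0,0,0],[0,0,0]],"linear":[[-0.02,-0.03,-0.02],[-0.032,-0.032,-0.02],[-0.032,-0.032,-0.02],[-0.032,-0.032,-0.02],[-0.032,-0.032,-0.01]],"jaw":[-1,-1,-1,-1,-1]}'
python3 -m jog '{"angular":[[0,0,0],[0,0,0],[0,0,0],[0,0,0],[0,0,0]],"linear":[[-0.033,-0.032,0],[-0.033,-0.032,0],[-0.033,-0.032,0],[-0.033,-0.032,0],[-0.033,-0.032,0]],"jaw":[-1,-1,-1,-1,-1]}'
python3 -m jog '{"angular":[[0,0,0],[0,0,0],[0,0,0],[0,0,0],[0,0,0]],"linear":[[-0.033,-0.032,0],[-0.033,-0.032,0],[-0.033,-0.032,0],[-0.033,-0.032,0],[-0.033,-0.032,0]],"jaw":[-1,-1,-1,-1,-1]}'
python3 -m jog '{"angular":[[-0.015,-0.103,-0.055],[-0.015,-0.103,-0.055],[-0.015,-0.103,-0.055],[-0.015,-0.103,-0.055],[-0.015,-0.103,-0.055]],"linear":[[0,0,0],[0,0,0],[0,0,0],[0,0,0],[0,0,0]],"jaw":[-1,-1,-1,-1,-1]}'
python3 -c "
from h import *
plan(S@[.5915,.002,off+.10],Rp);print(r.observe()['eef_pos'],r.observe()['qpos'])"
```

```text
time_s: 0.6
eef_pos: [0.3188, 0.3712, 0.33]
eef_rot: [[-0.921, 0.389, 0.001], [0.389, 0.921, 0.001], [-0.001, 0.002, -1.0]]
ft_force: [0.7, 0.1, -0.9]
opening: 0.0499
finger_force: 0.0
time_s: 1.1
eef_pos: [0.408, 0.1591, 0.3287]
eef_rot: [[-0.921, 0.389, -0.0], [0.389, 0.921, -0.0], [0.0, -0.0, -1.0]]
ft_force: [0.7, 0.1, -0.1]
opening: 0.0103
finger_force: 0.0
time_s: 1.6
eef_pos: [0.4977, -0.0524, 0.3285]
eef_rot: [[-0.921, 0.389, -0.0], [0.389, 0.921, 0.0], [0.0, 0.0, -1.0]]
ft_force: [0.6, 0.3, 0.8]
opening: 0.0004
finger_force: 0.0
time_s: 2.1
eef_pos: [0.4971, -0.0503, 0.3291]
eef_rot: [[-0.86, 0.115, 0.496], [0.102, 0.993, -0.054], [-0.499, 0.004, -0.866]]
ft_force: [1.7, -1.5, -0.4]
opening: 0.0004
finger_force: 0.0
t 2.1 rot 1 x [0.0049 0.0059 0.0008] | lin(cur axes) [ 0.0068 -0.008   0.2325] lin(new axes) [ 0.0054 -0.0069  0.2326] dist 0.23277073177769317 F [ 1.7221 -1.4862 -0.3616]
[ 0.4971 -0.0503  0.3291] [-0.1109  0.2437  0.0911  2.2897  0.4729  0.1019  0.9674]
```

Tracking is excellent. Next I go to the hover point, then approach in two stages.

```bash

python3 -m jog '{"angular":[[0.005,0.006,0.001],[0,0,0],[0,0,0],[0,0,0],[0,0,0]],"linear":[[0.001,-0.001,0.04],[0.001,-0.002,0.045],[0.001,-0.002,0.045],[0.001,-0.001,0.045],[0.001,-0.001,0.045]],"jaw":[-1,-1,-1,-1,-1]}'
python3 -c "
from h import *
plan(S@[.5915,.002,off+.05],Rp);print(r.observe()['qpos']);im,W=cam('scene');cv2.imwrite('pics/s2.png',cv2.resize(im[180:320,240:420,::-1],None,fx=4,fy=4))"
```

```text
time_s: 2.6
eef_pos: [0.5155, -0.0689, 0.26]
eef_rot: [[-0.891, 0.13, 0.435], [0.095, 0.99, -0.102], [-0.444, -0.049, -0.895]]
ft_force: [0.4, -1.4, -0.0]
opening: 0.0002
finger_force: 0.0
t 2.6 rot 1 x [-0.049  -0.0564  0.0127] | lin(cur axes) [-0.023   0.0195  0.2108] lin(new axes) [-0.0109  0.0093  0.2124] dist 0.21292596873784672 F [ 0.3628 -1.416  -0.0121]
[ 0.077   0.4117 -0.148   2.2846  1.5768  0.1805 -0.129 ]
```

View pics/s2.png

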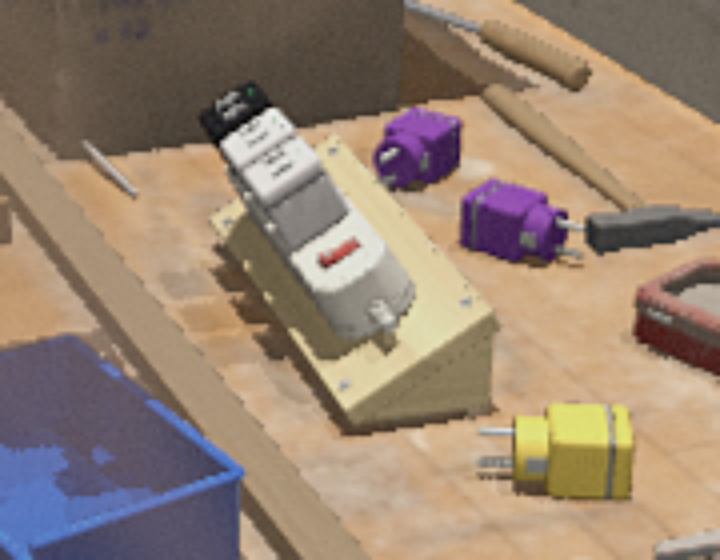

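The picture shows the arm clear of the strip: rocker at crop (338,252), chargers at upper left. The wrist passed near its straight position (q6≈0.1) and slowed, so I correct in smaller steps.

```bash

python3 -m jog '{"angular":[[0,0,0],[0,0,0],[0,0,0],[0,0,0],[0,0,0]],"linear":[[0,0,0.02],[0,0,0.02],[0,0,0.02],[0,0,0.02],[0,0,0.02]],"jaw":[-1,-1,-1,-1,-1]}'
python3 -c "
from h import *
plan(S@[.5915,.002,off+.06],Rp);print(r.observe()['qpos'])"
```

```text
time_s: 3.15
eef_pos: [0.5586, -0.0796, 0.17]
eef_rot: [[-0.892, 0.131, 0.433], [0.095, 0.99, -0.102], [-0.442, -0.05, -0.896]]
ft_force: [0.0, -0.6, -0.3]
opening: 0.0004
finger_force: 0.0
t 3.15 rot 1 x [-0.0501 -0.0585  0.0123] | lin(cur axes) [-0.0232  0.0198  0.1004] lin(new axes) [-0.0171  0.015   0.1024] dist 0.10490802844987777 F [ 0.0203 -0.5793 -0.3478]
[ 0.2653  0.6638 -0.4152  2.2528  2.0658  0.4096 -0.5766]
```

```bash

python3 -m jog '{"angular":[[-0.025,-0.029,0.006],[-0.025,-0.029,0.006],[0,0,0],[0,0,0],[0,0,0]],"linear":[[-0.005,0.005,0.01],[-0.006,0.005,0.012],[-0.006,0.005,0.015],[0,0,0.015],[0,0,0]],"jaw":[-1,-1,-1,-1,-1]}'
python3 -c "
from h import *
plan(S@[.5915,.002,off+.06],Rp);print(r.observe()['qpos'])"
```

```text
time_s: 3.65
eef_pos: [0.6008, -0.0698, 0.1314]
eef_rot: [[-0.864, 0.118, 0.489], [0.103, 0.993, -0.059], [-0.493, -0.001, -0.87]]
ft_force: [-0.7, -0.2, -0.5]
opening: 0.0003
finger_force: 0.0
t 3.65 rot 1 x [-0.0005 -0.0014  0.0003] | lin(cur axes) [-0.0008  0.0002  0.0487] lin(new axes) [-0.0008  0.0002  0.0487] dist 0.048698802806956897 F [-0.6855 -0.2303 -0.5149]
[ 0.3415  0.802  -0.5371  2.2085  2.2413  0.5326 -0.6951]
```

Now 48.7 mm above d=60 mm. I descend to d≈49 mm, then creep down.

```bash

python3 -m jog '{"angular":[[0,0,0],[0,0,0],[0,0,0],[0,0,0],[0,0,0]],"linear":[[-0.001,0,0.014],[0,0,0.018],[0,0,0.018],[0,0,0.009],[0,0,0]],"jaw":[-1,-1,-1,-1,-1]}'
python3 -m jog '{"angular":[[0,0,0],[0,0,0],[0,0,0],[0,0,0],[0,0,0]],"linear":[[0,0,0.001],[0,0,0.001],[0,0,0.001],[0,0,0.001],[0,0,0]],"jaw":[-1,-1,-1,-1,-1]}'
python3 -m jog '{"angular":[[0,0,0],[0,0,0],[0,0,0],[0,0,0],[0,0,0]],"linear":[[0,0,0.001],[0,0,0.001],[0,0,0.001],[0,0,0],[0,0,0]],"jaw":[-1,-1,-1,-1,-1]}'
python3 -c "
from h import *
plan(S@[.5915,.002,off+.0425],Rp);o=r.observe();print(o['eef_pos']@S-[0,0,off],o['ft_force']@n)"
```

```text
time_s: 4.15
eef_pos: [0.6301, -0.0733, 0.081]
eef_rot: [[-0.864, 0.118, 0.49], [0.103, 0.993, -0.058], [-0.494, 0.0, -0.87]]
ft_force: [0.1, -0.1, -0.8]
opening: 0.0007
finger_force: 0.0
time_s: 4.65
eef_pos: [0.632, -0.0735, 0.0787]
eef_rot: [[-0.863, 0.118, 0.492], [0.103, 0.993, -0.058], [-0.495, 0.001, -0.869]]
ft_force: [0.1, 0.5, -1.3]
opening: 0.0002
finger_force: 0.0
time_s: 5.15
eef_pos: [0.632, -0.0734, 0.0754]
eef_rot: [[-0.864, 0.117, 0.489], [0.102, 0.993, -0.057], [-0.493, 0.001, -0.87]]
ft_force: [-4.6, -0.4, 3.5]
opening: 0.0004
finger_force: 3.0
t 5.15 rot 1 x [ 0.0012 -0.0017  0.0007] | lin(cur axes) [-0.0011  0.0001  0.002 ] lin(new axes) [-0.0011  0.0001  0.002 ] dist 0.0023269190610286537 F [-4.5587 -0.4481  3.5471]
[0.5904 0.0019 0.0445] 5.294207540268277
```

```bash

python3 -m jog '{"angular":[[0,0,0],[0,0,0],[0,0,0],[0,0,0],[0,0,0]],"linear":[[0,0,0.001],[0,0,0.001],[0,0,0],[0,0,0],[0,0,0]],"jaw":[-1,-1,-1,-1,-1]}'
python3 -c "
from h import *
o=r.observe();print(o['eef_pos']@S-[0,0,off],o['ft_force']@S)"
```

```text
time_s: 5.65
eef_pos: [0.6321, -0.0734, 0.0746]
eef_rot: [[-0.864, 0.117, 0.489], [0.102, 0.993, -0.057], [-0.493, 0.0, -0.87]]
ft_force: [-11.2, -0.4, 14.2]
opening: 0.0007
finger_force: 9.5
[0.5901 0.002  0.0437] [-2.6189 -1.7633 17.878 ]
```

Firm stop at 18 N. I back off along the tool axis and check the rocker.

```bash

python3 -m jog '{"angular":[[0,0,0],[0,0,0],[0,0,0],[0,0,0],[0,0,0]],"linear":[[0,0,-0.02],[0,0,-0.03],[0,0,-0.03],[0,0,-0.03],[0,0,-0.02]],"jaw":[-1,-1,-1,-1,0]}'
python3 - <<'E'
from h import *
im,W=cam('scene');cv2.imwrite('pics/s3.png',cv2.resize(im[190:290,280:400,::-1],None,fx=6,fy=6,interpolation=2))
for nm in('wrist','top'):
  im,W=cam(nm);L=W@S; a=im.astype(int);R,G,B=a[...,0],a[...,1],a[...,2]
  m=(R>1.6*G)&(R>1.6*B)&(R>50)&(abs(L[...,0]-.6055)<.014)&(abs(L[...,1]-.002)<.012)
  print(nm,m.sum())
  for x in np.arange(.594,.62,.003):
    k=m&(abs(L[...,0]-x)<.0015); print(round(x,3),k.sum(),np.median(L[k],0)[1:]-[0,off] if k.any() else '')
  f=(abs(L[...,0]-.6055)<.02)&(abs(L[...,1]+.015)<.004); print('face',f.sum(),np.nanmedian(L[f][:,2])-off)
  if nm=='wrist':cv2.imwrite('pics/w3.png',im[:,:,::-1])
E
```

```text
time_s: 6.15
eef_pos: [0.5702, -0.0659, 0.1887]
eef_rot: [[-0.862, 0.117, 0.493], [0.102, 0.993, -0.058], [-0.496, 0.001, -0.868]]
ft_force: [0.3, -0.4, 0.5]
opening: 0.0066
finger_force: 0.0
wrist 309
0.594 30 [-0.0003  0.0414]
0.597 36 [0.001  0.0419]
0.6 50 [0.0014 0.042 ]
0.603 48 [0.0019 0.0423]
0.606 52 [0.0019 0.0435]
0.609 47 [0.001  0.0447]
0.612 30 [0.0014 0.0454]
0.615 0 
0.618 0 
face 398 0.04075990767690674
top 53
0.594 3 [0.0045 0.0424]
0.597 6 [-0.0008  0.0421]
0.6 7 [0.0031 0.0429]
0.603 12 [0.0025 0.0436]
0.606 7 [0.0036 0.0438]
0.609 8 [0.0012 0.0436]
0.612 6 [0.0032 0.0452]
0.615 4 [0.0016 0.047 ]
0.618 0 
face 581 0.33631890459132385
```

View pics/w3.png

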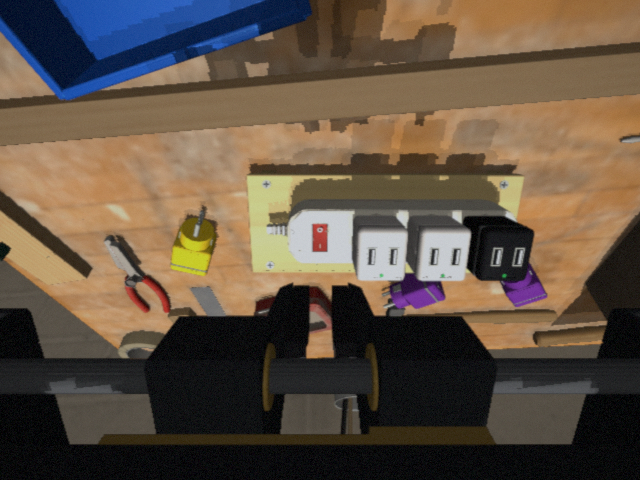

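The wrist view shows the rocker (320,237) with its down-slope half flush and its up-slope half raised, so the strip is off. The chargers at (382,248), (440,245) and (500,247) are undisturbed. Now I turn 90° and open the jaw.

```bash

python3 -m jog '{"angular":[[0,0,0.14],[0,0,0.14],[0,0,0.14],[0,0,0.14],[0,0,0.14]],"linear":[[0,0,0],[0,0,0],[0,0,0],[0,0,0],[0,0,0]],"jaw":[1,1,1,1,1]}'
python3 -m jog '{"angular":[[0,0,0.145],[0,0,0.145],[0,0,0.145],[0,0,0.145],[0,0,0.145]],"linear":[[0,0,0],[0,0,0],[0,0,0],[0,0,0],[0,0,0]],"jaw":[1,1,1,1,1]}'
python3 - <<'E'
from h import *
plan(S@[.6055,.1396,off+.13],Rg); print(r.observe()['qpos'])
E
```

```text
time_s: 6.8
eef_pos: [0.571, -0.0664, 0.1859]
eef_rot: [[-0.58, 0.65, 0.491], [0.723, 0.689, -0.058], [-0.375, 0.321, -0.869]]
ft_force: [-0.8, -0.6, 0.1]
opening: 0.0585
finger_force: 0.0
time_s: 7.3
eef_pos: [0.571, -0.0665, 0.1859]
eef_rot: [[-0.003, 0.871, 0.491], [0.998, 0.035, -0.058], [-0.067, 0.489, -0.87]]
ft_force: [0.6, 0.2, 0.7]
opening: 0.0878
finger_force: 0.0
t 7.3 rot 1 x [-0.0001 -0.0009  0.1387] | lin(cur axes) [0.1348 0.0328 0.041 ] lin(new axes) [0.138  0.0139 0.0409] dist 0.14464020952289408 F [0.5538 0.2036 0.7341]
[ 0.5484  0.7565 -0.8934  2.2505  1.9166  0.6776 -1.8116]
```

```bash

python3 -m jog '{"angular":[[0,0,0.139],[0,0,0],[0,0,0],[0,0,0],[0,0,0]],"linear":[[0,0,0],[0.034,0.003,0],[0.034,0.003,0],[0.035,0.004,0],[0.035,0.004,0]],"jaw":[1,1,1,1,1]}'
python3 - <<'E'
from h import *
plan(S@[.6055,.1396,off+.13],Rg); print(r.observe()['qpos'])
im,W=cam('wrist');L=W@S-[0,0,off]; cv2.imwrite('pics/w4.png',im[:,:,::-1])
m=(L[...,2]>.08)&(L[...,2]<.095)&(L[...,0]>.57)&(L[...,0]<.64)&(L[...,1]>0)&(L[...,1]<.17)
k,l,st,c=cv2.connectedComponentsWithStats(m.astype('uint8'))
for i in range(1,k):
    if st[i,4]>300:q=L[l==i];print(st[i],np.percentile(q,[.5,99.5],axis=0),im[l==i].mean(0))
E
```

```text
time_s: 7.8
eef_pos: [0.5986, 0.0705, 0.1923]
eef_rot: [[0.113, 0.864, 0.49], [0.994, -0.097, -0.058], [-0.003, 0.493, -0.87]]
ft_force: [0.2, 0.1, 0.1]
opening: 0.088
finger_force: 0.0
t 7.8 rot 1 x [-0.0007 -0.0001  0.0057] | lin(cur axes) [-0.0013  0.001   0.0409] lin(new axes) [-0.0013  0.001   0.0409] dist 0.04097365146232563 F [0.1942 0.1446 0.1481]
[ 0.2589  0.787  -0.9408  2.1489  1.7263  0.8401 -2.0001]
[ 290  219   59   50 2793] [[0.5815 0.1227 0.0807]
 [0.6227 0.1583 0.0877]] [21.1711 21.4859 21.4289]
[ 292  278   55   46 2430] [[0.5815 0.0767 0.0804]
 [0.6227 0.1125 0.0877]] [159.5646 161.3473 160.3469]
[ 293  330   53   28 1379] [[0.5815 0.0454 0.0803]
 [0.6225 0.0669 0.0878]] [158.9362 160.483  160.7179]
```

```bash

python3 -m jog '{"angular":[[0,0,0.005],[0,0,0],[0,0,0],[0,0,0],[0,0,0]],"linear":[[-0.001,0,0.02],[0,0,0.025],[0,0,0.025],[0,0,0.02],[0,0,0]],"jaw":[1,1,1,1,1]}'
python3 -m jog '{"angular":[[0,0,0],[0,0,0],[0,0,0],[0,0,0],[0,0,0]],"linear":[[0,0,0.01],[0,0,0.01],[0,0,0.008],[0,0,0],[0,0,0]],"jaw":[1,1,1,1,1]}'
python3 - <<'E'
from h import *
plan(S@[.604,.140,off+.053],Rg)
E
```

```text
time_s: 8.35
eef_pos: [0.6421, 0.0618, 0.1116]
eef_rot: [[0.119, 0.865, 0.487], [0.993, -0.103, -0.06], [-0.001, 0.491, -0.871]]
ft_force: [-0.9, -0.9, 0.1]
opening: 0.0881
finger_force: 0.0
time_s: 8.85
eef_pos: [0.6559, 0.0619, 0.0912]
eef_rot: [[0.116, 0.863, 0.492], [0.993, -0.101, -0.058], [-0.0, 0.495, -0.869]]
ft_force: [0.5, -0.1, 0.2]
opening: 0.0882
finger_force: 0.0
t 8.85 rot 1 x [ 0.0009 -0.001   0.0021] | lin(cur axes) [ 0.0009 -0.001   0.0015] lin(new axes) [ 0.0009 -0.001   0.0015] dist 0.0019592822395883415 F [ 0.4947 -0.0552  0.2487]
```

Good, within 2 mm. Now I close the jaw gradually and watch the side force.

```bash

python3 -m jog '{"angular":[[0,0,0],[0,0,0],[0,0,0],[0,0,0],[0,0,0]],"linear":[[0.001,-0.001,0.001],[0,0,0],[0,0,0],[0,0,0],[0,0,0]],"jaw":[0.2,0.1,0.05,0,-0.05]}'
python3 -m jog '{"angular":[[0,0,0],[0,0,0],[0,0,0],[0,0,0],[0,0,0]],"linear":[[0,0,0],[0,0,0],[0,0,0],[0,0,0],[0,0,0]],"jaw":[-0.1,-0.15,-0.2,-0.25,-0.3]}'
python3 - <<'E'
from h import *
o=r.observe();print(o['ft_force']@Rg,o['eef_pos']@S-[0,0,off],o['opening'],o['finger_force'])
E
```

```text
time_s: 9.35
eef_pos: [0.6557, 0.0628, 0.0899]
eef_rot: [[0.116, 0.863, 0.492], [0.993, -0.101, -0.058], [-0.0, 0.495, -0.869]]
ft_force: [-0.0, -0.6, -0.6]
opening: 0.0505
finger_force: 0.0
time_s: 9.85
eef_pos: [0.6557, 0.0628, 0.0898]
eef_rot: [[0.116, 0.863, 0.492], [0.993, -0.101, -0.058], [-0.0, 0.495, -0.869]]
ft_force: [-1.3, -1.4, 1.8]
opening: 0.0417
finger_force: 30.0
[-1.551  -0.0753 -2.1322] [0.604  0.14   0.0534] 0.04174200616819363 29.988805374596268
```

Clean grip: 41.7 mm opening, 30 N, no side force. I pull out slowly along tool −z.

```bash

python3 -m jog '{"angular":[[0,0,0],[0,0,0],[0,0,0],[0,0,0],[0,0,0]],"linear":[[0,0,-0.002],[0,0,-0.002],[0,0,-0.002],[0,0,-0.002],[0,0,-0.002]],"jaw":[-1,-1,-1,-1,-1]}'
python3 -m jog '{"angular":[[0,0,0],[0,0,0],[0,0,0],[0,0,0],[0,0,0]],"linear":[[0,0,-0.006],[0,0,-0.006],[0,0,-0.006],[0,0,-0.006],[0,0,-0.006]],"jaw":[-1,-1,-1,-1,-1]}'
python3 -m jog '{"angular":[[0,0,0],[0,0,0],[0,0,0],[0,0,0],[0,0,0]],"linear":[[0,0,-0.015],[0,0,-0.015],[0,0,-0.015],[0,0,-0.015],[0,0,-0.01]],"jaw":[-1,-1,-1,-1,-1]}'
python3 - <<'E'
from h import *
o=r.observe();print(o['eef_pos']@S-[0,0,off],o['qpos'])
im,W=cam('scene');cv2.imwrite('pics/s5.png',im[80:340,150:450,::-1])
L=cam('top')[1]@S-[0,0,off]
for y in(.048,.0937,.1396):
  m=(abs(L[...,0]-.6055)<.015)&(abs(L[...,1]-y)<.012)&(L[...,2]<.12);print(y,m.sum(),np.median(L[m][:,2]) if m.any() else '')
# bin target
t=np.radians(40);by=np.array([-.166,.986,0]);by/=np.linalg.norm(by);bx=np.cross(by,[0,0,1.])
z=-np.sin(t)*by-np.cos(t)*np.array([0,0,1.]);Rb=np.stack([np.cross(bx,z),bx,z],1)
print(Rb,bx); np.save('Rb',Rb); plan([.4425,-.1575,.25],Rb)
E
```

```text
time_s: 10.35
eef_pos: [0.6504, 0.0633, 0.0987]
eef_rot: [[0.116, 0.863, 0.491], [0.993, -0.101, -0.058], [-0.001, 0.495, -0.869]]
ft_force: [0.3, -1.1, -1.1]
opening: 0.0417
finger_force: 30.0
time_s: 10.85
eef_pos: [0.6358, 0.0654, 0.1252]
eef_rot: [[0.116, 0.863, 0.492], [0.993, -0.101, -0.057], [-0.0, 0.495, -0.869]]
ft_force: [0.4, -0.3, -1.4]
opening: 0.042
finger_force: 30.0
time_s: 11.35
eef_pos: [0.601, 0.0697, 0.1872]
eef_rot: [[0.115, 0.863, 0.493], [0.993, -0.1, -0.057], [-0.0, 0.496, -0.868]]
ft_force: [-0.1, -0.1, -1.2]
opening: 0.0417
finger_force: 30.0
[0.6042 0.1404 0.1653] [ 0.2584  0.7988 -0.9366  2.1499  1.7478  0.8433 -2.0164]
0.048 228 0.08722876524573277
0.0937 226 0.08678251299865086
0.1396 104 0.025259757619535278
[[-0.1272  0.9861  0.1067]
 [ 0.7554  0.166  -0.6339]
 [-0.6428 -0.     -0.766 ]] [ 0.9861  0.166  -0.    ]
t 11.45 rot 6 x [ 0.0662 -0.1008 -0.0737] | lin(cur axes) [-0.2441 -0.0832 -0.1199] lin(new axes) [-0.1918 -0.1945  0.0791] dist 0.28438808360817447 F [ 0.2374  0.2406 -1.0533]
```

View pics/s5.png

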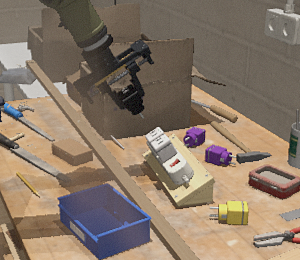

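The black charger is out and held. Both whites still read 87 mm, and the picture shows them in place around (165,150) with the rocker at (175,163). Now I move toward the bin.

```bash

python3 -m jog '{"angular":[[0,0,0],[0,0,0],[0,0,0],[0,0,0],[0,0,0]],"linear":[[-0.02,0,-0.03],[-0.03,-0.005,-0.025],[-0.03,-0.01,-0.025],[-0.03,-0.01,-0.02],[-0.03,-0.01,-0.02]],"jaw":[-1,-1,-1,-1,-1]}'
python3 -m jog '{"angular":[[0.04,-0.06,-0.044],[0.04,-0.06,-0.044],[0.04,-0.06,-0.044],[0.04,-0.06,-0.044],[0.04,-0.06,-0.044]],"linear":[[-0.02,-0.005,0],[-0.02,-0.005,0],[-0.02,-0.005,0],[-0.02,-0.005,0],[-0.02,-0.005,0]],"jaw":[-1,-1,-1,-1,-1]}'
python3 - <<'E'
from h import *
plan([.4425,-.1575,.25],np.load('Rb.npy')); o=r.observe();print(o['qpos'],o['finger_force'],o['opening'])
E
```

```text
time_s: 11.95
eef_pos: [0.4951, -0.0605, 0.2726]
eef_rot: [[0.116, 0.863, 0.491], [0.993, -0.101, -0.058], [-0.001, 0.494, -0.869]]
ft_force: [0.2, -0.9, -1.3]
opening: 0.0418
finger_force: 30.0
time_s: 12.45
eef_pos: [0.4642, -0.1577, 0.2766]
eef_rot: [[0.03, 0.959, 0.282], [0.934, 0.074, -0.351], [-0.357, 0.274, -0.893]]
ft_force: [0.2, 0.1, -2.5]
opening: 0.0418
finger_force: 30.0
t 12.45 rot 3 x [ 0.0642 -0.1009 -0.0732] | lin(cur axes) [ 0.009  -0.0281  0.0176] lin(new axes) [ 0.02   -0.0214  0.018 ] dist 0.03437909409452504 F [ 0.2133  0.0772 -2.5006]
[ 0.5718  0.47   -0.843   2.2415  1.2667  0.7948 -1.192 ] 29.983230375219136 0.04180717497988225
```

```bash

python3 -m jog '{"angular":[[0.05,-0.075,-0.055],[0.05,-0.075,-0.055],[0.05,-0.075,-0.055],[0.042,-0.075,-0.055],[0,0,0]],"linear":[[0.002,-0.004,0],[0.002,-0.004,0],[0.002,-0.004,0],[0.002,-0.004,0],[0,0,0]],"jaw":[-1,-1,-1,-1,-1]}'
python3 - <<'E'
from h import *
Rb=np.load('Rb.npy')
plan(np.array([.4425,-.1575,.12])-.01*Rb[:,0]*[1,1,0]/.766,Rb); o=r.observe();print(o['qpos'],o['finger_force'],o['opening'])
E
```

```text
time_s: 12.95
eef_pos: [0.45, -0.1488, 0.2685]
eef_rot: [[-0.132, 0.985, 0.111], [0.76, 0.173, -0.627], [-0.637, 0.001, -0.771]]
ft_force: [-0.1, -0.6, -0.7]
opening: 0.0418
finger_force: 30.0
t 12.95 rot 1 x [ 0.0053 -0.0078  0.0043] | lin(cur axes) [ 0.0812 -0.0092  0.1255] lin(new axes) [ 0.0822 -0.0088  0.1249] dist 0.14973785189389335 F [-0.0668 -0.6282 -0.7055]
[ 0.2454  0.6023 -0.7598  2.1944  1.1838  1.2205 -1.1692] 29.983292303513736 0.04178081785091618
```

```bash

python3 -m jog '{"angular":[[0.005,-0.008,0.004],[0,0,0],[0,0,0],[0,0,0],[0,0,0]],"linear":[[0.016,-0.002,0.025],[0.022,-0.002,0.033],[0.022,-0.002,0.033],[0.022,-0.002,0.033],[0,0,0]],"jaw":[-1,-1,-1,-1,-1]}'
python3 - <<'E'
from h import *
Rb=np.load('Rb.npy')
plan(np.array([.4425,-.1575,.05])-.01*Rb[:,0]*[1,1,0]/.766,Rb); o=r.observe();print(o['qpos'],o['finger_force'],o['opening'])
im,W=cam('scene');cv2.imwrite('pics/s6.png',cv2.resize(im[180:360,160:360,::-1],None,fx=3,fy=3))
E
```

```text
time_s: 13.45
eef_pos: [0.4413, -0.1706, 0.1177]
eef_rot: [[-0.126, 0.987, 0.097], [0.757, 0.159, -0.634], [-0.642, -0.007, -0.767]]
ft_force: [0.1, 0.0, -0.4]
opening: 0.0417
finger_force: 30.0
t 13.45 rot 1 x [-0.0101 -0.0016 -0.0009] | lin(cur axes) [0.0456 0.0038 0.0502] lin(new axes) [0.0456 0.0033 0.0501] dist 0.06788526127187301 F [ 0.1051  0.0294 -0.3581]
[ 0.1905  0.933  -0.6486  2.3144  1.5121  1.2025 -1.5965] 29.983831588178873 0.041719703881679365
```

View pics/s6.png

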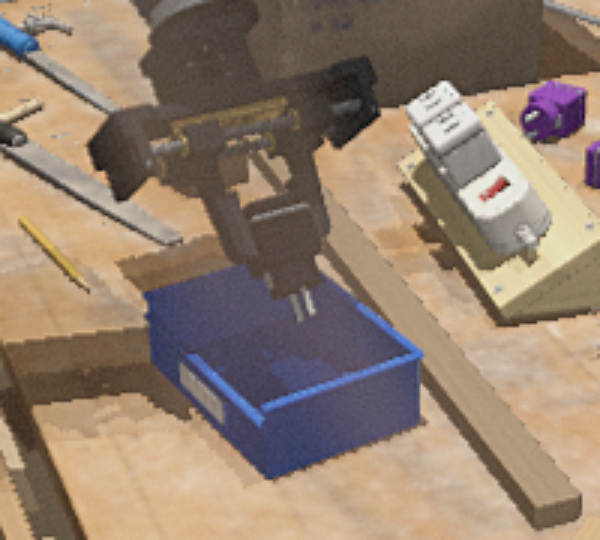

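The picture shows the charger leaning above the bin with its pins at crop (300,305), pointing into the bin, and the hand clear of the walls. I lower until light contact.

```bash

python3 -m jog '{"angular":[[-0.01,-0.002,-0.001],[0,0,0],[0,0,0],[0,0,0],[0,0,0]],"linear":[[0.01,0.001,0.011],[0.011,0.001,0.012],[0.011,0.001,0.012],[0.007,0,0.008],[0,0,0]],"jaw":[-1,-1,-1,-1,-1]}'
python3 -m jog '{"angular":[[0,0,0],[0,0,0],[0,0,0],[0,0,0],[0,0,0]],"linear":[[0.0013,0,0.0015],[0.0013,0,0.0015],[0,0,0],[0,0,0],[0,0,0]],"jaw":[-1,-1,-1,-1,-1]}'
python3 -m jog '{"angular":[[0,0,0],[0,0,0],[0,0,0],[0,0,0],[0,0,0]],"linear":[[0.0006,0,0.0008],[0.0006,0,0.0008],[0,0,0],[0,0,0],[0,0,0]],"jaw":[-1,-1,-1,-1,-1]}'
```

```text
time_s: 14.0
eef_pos: [0.4478, -0.1672, 0.0653]
eef_rot: [[-0.121, 0.986, 0.117], [0.753, 0.168, -0.636], [-0.646, 0.011, -0.763]]
ft_force: [-0.2, -0.1, -1.4]
opening: 0.0417
finger_force: 30.0
time_s: 14.5
eef_pos: [0.4471, -0.167, 0.0605]
eef_rot: [[-0.123, 0.986, 0.116], [0.753, 0.169, -0.636], [-0.646, 0.009, -0.763]]
ft_force: [0.3, -0.5, -1.2]
opening: 0.0418
finger_force: 30.0
time_s: 15.0
eef_pos: [0.4471, -0.1671, 0.0583]
eef_rot: [[-0.123, 0.986, 0.115], [0.753, 0.169, -0.636], [-0.646, 0.009, -0.763]]
ft_force: [-0.1, 0.2, -0.9]
opening: 0.042
finger_force: 30.0
```

```bash

python3 -m jog '{"angular":[[0,0,0],[0,0,0],[0,0,0],[0,0,0],[0,0,0]],"linear":[[0.0013,0,0.0015],[0.0013,0,0.0015],[0.0006,0,0.0008],[0.0006,0,0.0008],[0,0,0]],"jaw":[-1,-1,-1,-1,-1]}'
python3 -m jog '{"angular":[[0,0,0],[0,0,0],[0,0,0],[0,0,0],[0,0,0]],"linear":[[0.0006,0,0.0008],[0.0006,0,0.0008],[0.0006,0,0.0008],[0,0,0],[0,0,0]],"jaw":[-1,-1,-1,-1,-1]}'
```

```text
time_s: 15.5
eef_pos: [0.4471, -0.1672, 0.0522]
eef_rot: [[-0.123, 0.986, 0.115], [0.753, 0.169, -0.636], [-0.646, 0.008, -0.763]]
ft_force: [-1.4, -0.1, -1.5]
opening: 0.0418
finger_force: 30.0
time_s: 16.0
eef_pos: [0.4472, -0.1674, 0.0494]
eef_rot: [[-0.123, 0.986, 0.115], [0.753, 0.169, -0.636], [-0.646, 0.009, -0.763]]
ft_force: [0.3, 0.3, -1.4]
opening: 0.0416
finger_force: 30.0
```

```bash

python3 -m jog '{"angular":[[0,0,0],[0,0,0],[0,0,0],[0,0,0],[0,0,0]],"linear":[[0.0006,0,0.0008],[0.0006,0,0.0008],[0,0,0],[0,0,0],[0,0,0]],"jaw":[-1,-1,-1,-1,-1]}'
python3 -m jog '{"angular":[[0,0,0],[0,0,0],[0,0,0],[0,0,0],[0,0,0]],"linear":[[0.0006,0,0.0008],[0.0003,0,0.0004],[0,0,0],[0,0,0],[0,0,0]],"jaw":[-1,-1,-1,-1,-1]}'
```

```text
time_s: 16.5
eef_pos: [0.4473, -0.1675, 0.0474]
eef_rot: [[-0.123, 0.986, 0.116], [0.753, 0.169, -0.636], [-0.646, 0.009, -0.763]]
ft_force: [0.5, 1.1, -1.5]
opening: 0.0416
finger_force: 30.0
time_s: 17.0
eef_pos: [0.4474, -0.1676, 0.0464]
eef_rot: [[-0.123, 0.986, 0.116], [0.753, 0.169, -0.636], [-0.647, 0.009, -0.763]]
ft_force: [-0.7, 2.7, 4.9]
opening: 0.0419
finger_force: 30.0
```

Contact with the floor at 5 N. I open slightly so the charger tips onto the floor.

```bash

python3 -m jog '{"angular":[[0,0,0],[0,0,0],[0,0,0],[0,0,0],[0,0,0]],"linear":[[0,0,0],[0,0,0],[0,0,0],[0,0,0],[0,0,0]],"jaw":[-0.03,0.02,0.06,0.1,0.15]}'
python3 -m jog '{"angular":[[0,0,0],[0,0,0],[0,0,0],[0,0,0],[0,0,0]],"linear":[[0,0,0],[0,0,0],[0,0,0],[0,0,0],[0,0,0]],"jaw":[0.2,0.25,0.25,0.25,0.25]}'
python3 - <<'E'
from h import *
im,W=cam('scene');cv2.imwrite('pics/s7.png',cv2.resize(im[180:360,160:360,::-1],None,fx=3,fy=3))
E
```

```text
time_s: 17.5
eef_pos: [0.4473, -0.1677, 0.0458]
eef_rot: [[-0.123, 0.986, 0.115], [0.753, 0.168, -0.636], [-0.646, 0.009, -0.763]]
ft_force: [0.1, 0.2, -0.6]
opening: 0.0508
finger_force: 0.0
time_s: 18.0
eef_pos: [0.4473, -0.1676, 0.0459]
eef_rot: [[-0.123, 0.986, 0.116], [0.753, 0.169, -0.636], [-0.646, 0.009, -0.763]]
ft_force: [0.1, 0.7, -0.2]
opening: 0.0552
finger_force: 0.0
```

View pics/s7.png

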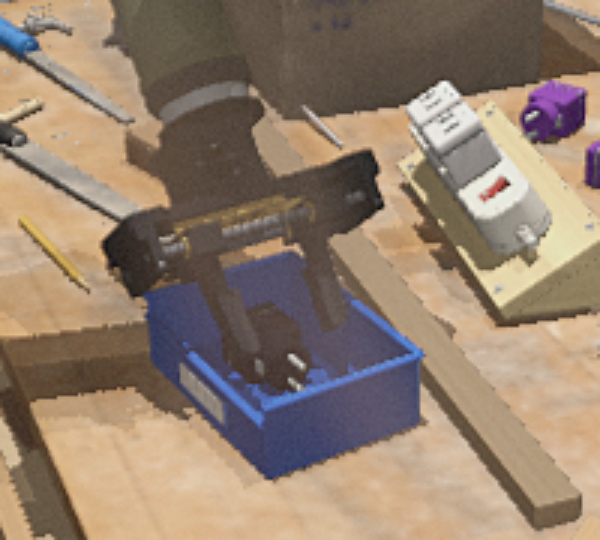

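The charger lies on the bin floor at crop (270,350), with its pins at (295,370) well inside. I retract straight up.

```bash

python3 -m jog '{"angular":[[0,0,0],[0,0,0],[0,0,0],[0,0,0],[0,0,0]],"linear":[[0,0,-0.01],[0,0,-0.015],[-0.003,0,-0.02],[-0.01,0,-0.03],[-0.015,0,-0.03]],"jaw":[0.25,0.25,0.25,0.25,0.25]}'
python3 -m jog '{"angular":[[0,0,0],[0,0,0],[0,0,0],[0,0,0],[0,0,0]],"linear":[[-0.02,0,-0.03],[-0.02,0,-0.03],[-0.02,0,-0.03],[0,0,0],[0,0,0]],"jaw":[0.25,0.25,0.25,0.25,0.25]}'
python3 - <<'E'
from h import *
im,W=cam('top');a=im.astype(int)
v,u=np.mgrid[:480,:640]
by=np.array([-.166,.986,0]);bx=np.array([.986,.166,0]);c=np.array([.4425,-.1575,0]);X=(W-c);bxv,byv,h=X@bx,X@by,W[...,2]
m=(abs(bxv)<.05)&(abs(byv)<.078)&(a.max(-1)<75)&(h>.012)&(h<.1)
print(m.sum(),[np.percentile(q[m],[1,50,99]) for q in(bxv,byv,h)])
rim=(a[...,2]>a[...,0]+30)&(h>.052)&(h<.065)&(u>280)&(v>290)
print(cv2.minAreaRect((W[rim][:,:2]*1000).astype('float32')))
L=W@S-[0,0,off]
for y in(.048,.0937):
  k=(abs(L[...,0]-.6055)<.015)&(abs(L[...,1]-y)<.012);print(np.median(L[k][:,2]))
R,G,B=a[...,0],a[...,1],a[...,2];k=(R>1.6*G)&(R>1.6*B)&(abs(L[...,1]-.002)<.012)&(abs(L[...,0]-.6055)<.014)
for lo,hi in((.59,.602),(.609,.62)):
  kk=k&(L[...,0]>lo)&(L[...,0]<hi);print('rocker',np.median(L[kk][:,2]))
cv2.imwrite('pics/t8.png',cv2.resize(im[190:410,200:430,::-1],None,fx=2.5,fy=2.5))
print(r.observe()['eef_pos'],r.observe()['ft_force'])
E
```

```text
time_s: 18.55
eef_pos: [0.4381, -0.1204, 0.1449]
eef_rot: [[-0.125, 0.985, 0.115], [0.754, 0.17, -0.635], [-0.645, 0.007, -0.764]]
ft_force: [0.8, -1.2, 0.3]
opening: 0.0552
finger_force: 0.0
time_s: 19.05
eef_pos: [0.4356, -0.1095, 0.2524]
eef_rot: [[-0.122, 0.986, 0.117], [0.753, 0.169, -0.636], [-0.646, 0.011, -0.763]]
ft_force: [0.2, -0.3, -0.5]
opening: 0.0554
finger_force: 0.0
596 [array([-0.0166,  0.0008,  0.024 ]), array([-0.0057,  0.0206,  0.0543]), array([0.0241, 0.0402, 0.0445])]
((484.4295959472656, -183.93536376953125), (199.96932983398438, 96.46754455566406), 63.53782272338867)
0.3172052158717726
0.48857641023002507
rocker 0.04172303260408433
rocker 0.045231756353725894
[ 0.4352 -0.1098  0.2515] [ 0.5155 -0.9335 -0.8774]
```

View pics/t8.png

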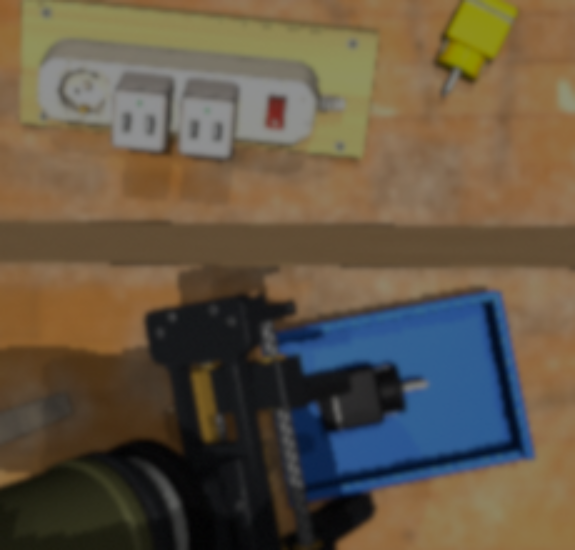

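The charger lies flat at crop (365,395), well inside the bin. The whites are in place, the rocker is off, and the gripper is 250 mm up and clear. I hand in.

```bash
python3 -c "
from cell import sign_off
print(sign_off())"
```

```text
the job is handed in; nothing more can be done
None
```

I switched the strip off first, then pulled the black charger straight out and laid it flat in the blue bin; both white chargers are still plugged in, and the job is handed in (no verdict came back).

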